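# Stopper the leaning canister

## Robot

A 6-joint arm with a two-finger parallel gripper is mounted at the origin on a cart in front of the work surface, level with it; the furniture and walls round the work are solid. World frame = base frame: x ahead of the robot, y to its left, z up, the work surface at z = 0. Lengths are in mm, angles in rad, forces in N, time in s.
With the tool pointing down it reaches from about 300 to 775 mm from the base axis. Payload 14.6 kg.
Tool frame: the origin (TCP) lies between the finger pads; the fingertips stand 19 mm ahead of it and the grasp point (between the pads) is the TCP (manip.tcp_to_tips is the distance from the TCP to the fingertips, in mm); x points along the fingers, z is the direction in which the jaws open and shut, and the axes are right-handed (so a half turn about x gives the same grasp; the last joint's range is limited). The gripper opens to 94 mm and grips with 3 to 60 N. Pads are 16 mm wide; open, the fingers measure 119 mm over their backs; the gripper's body (75 mm by 177 mm) begins 78 mm behind the grasp point.
Start: joints at [-0.067, 0.3, 1.521, -0, 1.321, -0.067], TCP at [549.99, -0.002, 224.446] pointing down, gripper open.
Joint ranges: [-3.03, 3.03], [-0.79, 2.21], [0.23, 2.52], [-1.04, 4.18], [0, 3.07], [-2.55, 2.55]. Speed limits (rad/s): [2.22, 2.22, 2.57, 3.14, 3.14, 3.14].

## Interface

Orientations are given as [roll, pitch, yaw] about the fixed x, y, z axes, in that order (R = Rz(yaw) Ry(pitch) Rx(roll)).
In Python, from cell import manip gives the robot as it stands.
- The arm moves only by the tool jog_arm, never from a script. Its argument "moves" is a list that holds one entry, the list of rows, each a list of 6 numbers: the shift along the world's x, y, z in mm, then the turn, a rotation vector about the world's x, y, z in degrees. In form: [[[dx, dy, dz, wx, wy, wz], ...]]. A call has 1 to 5 rows; each row shifts and turns the pose as measured when the row begins; what a row does not reach is not made up. A row lasts 1/10 s, in which the tool goes at most 50 mm and 8.59 degrees, less where a joint would pass 70% of its speed; a pose out of reach is approached as far as the arm can. A call is refused whole if a number of a shift passes 50 or a number of a turn 8.59, either way. A call with a gripper value outside its range is refused whole. "gripper" is the opening, from -1 (shut) to 1 (fully open), set as the call begins (left out, the last holds). The fingers move at their own pace and stop on an object; "squeeze" is the grip in N (left out, the last holds). Time passes only in rows, so rows that do not move let the fingers close. It gives the time, the measured TCP pose, the force and the opening at its end, in the units of the state.
- manip.read_state(): the state, without advancing time (a new reading comes with each control period).
- manip.camera(name): name is "scene" or "side" or "wrist"; returns (picture, depth): 384x512x3 uint8, blue, green, red; 384x512 float32, mm along the optical axis (not along the pixel's ray), 0 where there is no reading.
- manip.camera_params(name): a dict with "fx", "fy", "cx", "cy" (pixels), "rvec" (rotation vector, rad) and "tvec" (3), from world to camera coordinates, as OpenCV has them. Camera axes: x right, y down, z forward; pixel columns grow to the right and rows downward; lengths in mm; the calibration is good to about 2 mm. A picture is of the moment at which its call begins: read the wrist's pose just before it. camera_params takes no time and is no camera call; for the wrist camera it gives the pose at the moment of the call.
- manip.sign_off(): hands the job in, once; it reports no verdict.
The state is a dict: "clock": time; "joints": joint angles; "qd": joint speeds; "effort": joint torques, N m; "eef_pos": TCP position; "eef_rot": TCP orientation; "wrist_force": force on the tool from outside, world axes, zero at the start; "moment": the same for the moment, N m; "finger_gap": finger opening in mm.
Only numpy, scipy, OpenCV 4.12 (cv2) and the standard library are available. Lean on these libraries where they do the work, as an engineer would, in place of code of your own. Each camera call takes 0.05 s, during which the arm holds its last target. There are 200 camera calls.

## Task

Make the canister in the leaning cradle ready for packing: turn the swing tab fully aside, lift the cover plate out of its frame and lay it flat on the bench, knob up. Then take the smaller of the two stoppers from the rack and set it fully home in the canister's mouth, feeling for the bore and never forcing it. Let go of everything and leave the larger stopper and the other things round about where they stand.

Things in the scene. Friction and masses are not known exactly. Their poses are not given: they have to be found in the camera images.
- port_face: Cradle's leaning face: fixed aluminium plate 148 x 120 x 8 mm. Origin: middle of its upper surface, 115 mm above the bench. z: out of the face, up and 30 degrees toward the robot; x: up the slope, away from the robot; y: level, to the left at yaw 0. Dark rails 6 mm high enclose an 83 x 83 mm recess centred on the origin; in it lies the cover plate, over a 63 x 63 mm opening.
- cradle: Foot of the cradle, fixed: dark base plate 190 x 150 x 8 mm on the bench under the face, four aluminium posts. Origin on the bench, straight below the face's origin. The bench to its left and nearer the robot (round x 0.42, y 0.30 m) is always clear.
- canister_axis (a point): Axis of the grey canister's body where it meets the rim's plane (face z -2 mm), under the cover plate; axes as the face. The mouth is NOT here: the filler neck stands 7 mm off this axis, parallel to it, and the canister is clamped turned any way round; no reading tells which, so find it by touch or eye. It does not yield. Flat rim 44 mm across; round bore 28 mm wide at the rim, 25 at 36 mm depth.
- tab (a joint): Angle of the swing tab about its pivot, rad. 0: the tab points straight over the cover plate (along face -y); it grows as the tab swings down the slope (toward face -x), 1.57: it lies along the rail; stop at 1.75. Beyond 1.35 it is clear of the plate. It stays where it is left (stiff, about 0.04 N m, 2 N at the peg).
- tab_pivot (a point): Pivot of the swing tab on the left rail, at face x 0, y +52 mm, underside of the tab (face z 6.6 mm). The tab is a steel strip 13 mm wide, 4 mm thick, 34 mm from pivot to end, turning parallel to the face.
- tab_peg (a point): Middle of the round steel peg, 10 mm across and 26 mm tall, standing on the tab parallel to face z, 26 mm from the pivot's axis. The point is 23.6 mm above the face plane, 13 mm above the tab's upper side and 13 mm below the peg's top.
- cover_knob (a point): Grip point on the knob of the steel cover plate (80 x 80 x 5 mm, 0.12 kg): black round post 16 mm across, 42 mm tall, in the middle of the plate. 29 mm above the plate's underside, 24 above its upper side, 18 below the knob's top; z along the knob, x and y along the plate's edges. The plate has 1.5 mm of play each side in the recess and comes out along face z.
- stopper_grip (a point): Grip point on the smaller stopper's axis; z toward the handle's end. Rigid, black, 85 mm tall, 60 g: tapered plug 32 mm long (22 mm across at the tip, 25 at the top), flange 44 mm across, 5 thick, round handle 22 mm across, 48 tall. The point is 65 mm above the tip, 28 above the flange's upper side, 20 below the handle's end. Stands upright in a pocket of the rack.
- stopper_seat (a point): Centre of the underside of the smaller stopper's flange, 33 mm below its grip point; it comes to lie on the canister's rim (face z = -2 mm) when the stopper is home. Home, the plug has about 1.4 mm of clearance all round in the bore.
- big_stopper_grip (a point): The same point on the larger stopper, which does not fit this canister and stays in the rack: plug 25 to 31 mm across, flange 54 mm, handle alike (22 mm).
- rack: White block 70 x 180 x 50 mm (x, y, z), fixed; origin in the middle of its underside. Two round pockets 34 mm wide, 40 mm deep at its y = -50 and +50 mm hold the stoppers upright, flanges on the top face (z = 50 mm); which stands in which varies.
- can_out0: Bystander: small black canister with a blue lid, 67 mm across, 133 mm tall, standing; origin at the centre of its underside.
- filter_module_2: Bystander: long black filter module, 49 x 231 x 36 mm, lying; origin at the centre of its underside.
- can_out1: Bystander: a second canister just like it.
Not all that is in view belongs to the job. Leave any red look-alike of the part that bears stopper_grip alone.

How it is judged:
By the outcome, as a careful person would: the job done as asked, in the order asked, and still so for the second after the job is handed in, with the robot touching nothing.
It also fails if it takes over 72 s, if anything falls off the work surface, if the arm or the gripper's body presses on something with over 40 N, if the wrist force passes 120 N, or if a joint passes its speed limit or range.

## Working session

There is one attempt and no reset: what is moved stays moved. The work goes in short steps, Python scripts to look and compute and a tool call to move; the robot and the scene stay as the last step left them, time stands still between calls to the robot, and variables do not carry over. Pictures are saved under pics/ and viewed, about 8 in all and at most 12, crops included, and the job is handed in when it is done.

Besides the shell and the picture viewer there is one more tool, called after "Emit:" as name(argument=value, ...), one argument or row to a line, values as JSON. jog_arm: Moves the arm, as the interface text tells. Its arguments: {"type":"object","properties":{"moves":{"type":"array","items":{"type":"array","items":{"type":"array","items":{"type":"number"}}}},"gripper":{"type":"number"},"squeeze":{"type":"number"}},"required":["moves"]}

```bash
ls; mkdir -p pics
cat > h.py <<'E'
import numpy as np, cv2
from scipy.spatial.transform import Rotation as R
from cell import manip
def cam(n):
    p=manip.camera_params(n); im,d=manip.camera(n); return im,d,p
def pts(d,p):
    v,u=np.mgrid[0:d.shape[0],0:d.shape[1]]
    c=np.stack([(u-p['cx'])/p['fx']*d,(v-p['cy'])/p['fy']*d,d],-1)
    M=cv2.Rodrigues(np.array(p['rvec'],float))[0]; t=np.array(p['tvec'],float).ravel()
    return (c-t)@M
def ray(p,u,v,z):
    M=cv2.Rodrigues(np.array(p['rvec'],float))[0]; t=np.array(p['tvec'],float).ravel()
    o=-M.T@t; r=M.T@np.array([(u-p['cx'])/p['fx'],(v-p['cy'])/p['fy'],1]); return o+r*(z-o[2])/r[2]
def proj(p,X):
    return cv2.projectPoints(np.array(X,float).reshape(-1,3),np.array(p['rvec'],float),np.array(p['tvec'],float),np.array([[p['fx'],0,p['cx']],[0,p['fy'],p['cy']],[0,0,1.]]),None)[0].reshape(-1,2)
E
python3 - <<'E'
from h import *
ims=[]
for n in ("scene","side","wrist"):
    im,d,p=cam(n); np.savez(f"{n}0.npz",im=im,d=d,**{k:np.array(v) for k,v in p.items()}); ims.append(im)
    M=cv2.Rodrigues(np.array(p['rvec'],float))[0]; print(n,p['fx'],-M.T@np.array(p['tvec']).ravel(),M[2])
cv2.imwrite("pics/a.png",cv2.resize(np.hstack(ims[:2]),(800,300))) 
cv2.imwrite("pics/s.png",cv2.resize(ims[0],(800,600)));cv2.imwrite("pics/w.png",ims[2]);cv2.imwrite("pics/sd.png",cv2.resize(ims[1],(800,600)))
print(manip.read_state())
E
```

```text
pics
scene 428.1265135309381 [-132.24694852 1013.90780715 1012.26631408] [ 0.47338025 -0.64795984 -0.59670695]
side 379.56287370509676 [  571.22300785 -1075.03131238   604.1665217 ] [-0.01169142  0.91758992 -0.39735633]
wrist 295.7686868961151 [549.54900541  68.47694417 384.2755227 ] [-0.00161076 -0.23796755 -0.97127177]
{'clock': 0.15, 'joints': array([-6.66165153e-02,  3.00348581e-01,  1.52139612e+00,  3.51269891e-06,
        1.32071022e+00, -6.66199055e-02]), 'qd': array([-0.00077435, -0.00064838, -0.0024695 , -0.00021709, -0.00032619,
       -0.00115231]), 'effort': array([-2.50185103e-04, -5.31960297e+01, -3.52822959e+01,  7.07691838e-02,
        2.35654798e-02, -3.66386917e-05]), 'eef_pos': array([5.49830236e+02, 1.67319913e-04, 2.24031782e+02]), 'eef_rot': array([3.07102656, 1.56993406, 3.07102908]), 'wrist_force': array([ 0.34255119,  0.63324291, -0.95662523]), 'moment': array([-0.0336156 , -0.02421982,  0.01742494]), 'finger_gap': 93.65013660347095}
```

View pics/s.png

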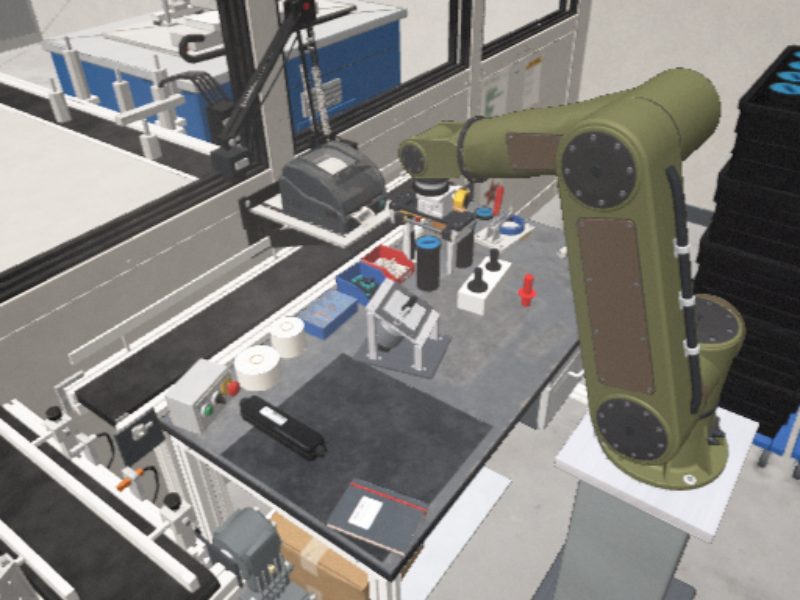

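View pics/sd.png

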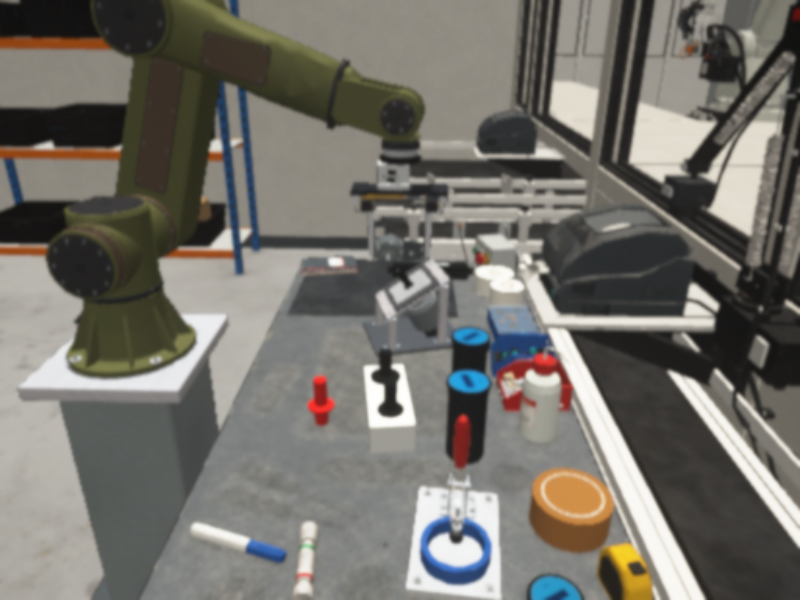

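The scene picture shows the cradle's face at about (400,310), the rack at (485,285) with two black stoppers at (478,280) and (493,258), a red look-alike at (527,290), cans at (428,262) and (465,245), and the filter module at (283,427). The side picture shows the same things, with the rack at (390,400).

Run:
```python
from h import *
for n,(u0,u1,v0,v1) in (("scene",(225,300,165,245)),("side",(230,300,155,235))):
    f=np.load(n+"0.npz"); P=pts(f['d'],f); im=f['im']
    X=P[v0:v1,u0:u1].reshape(-1,3); X=X[(X[:,2]>70)&(X[:,2]<160)]
    # ransac plane with tilt 30
    rng=np.random.default_rng(0);best=0
    for _ in range(2000):
        a=X[rng.integers(len(X),size=3)]; m=np.cross(a[1]-a[0],a[2]-a[0]); 
        if np.linalg.norm(m)<1: continue
        m/=np.linalg.norm(m); m*=np.sign(m[2])
        if abs(m[2]-.866)>.06: continue
        k=np.abs((X-a[0])@m)<2
        if k.sum()>best: best=k.sum();bk=k;bm=m
    I=X[bk]; c=I.mean(0); m=np.linalg.svd(I-c)[2][2]; m*=np.sign(m[2])
    print(n,best,c,m,np.degrees(np.arctan2(-m[1],-m[0])))
    rect=None
    # stoppers: black points above z 55 near rack
    g=im.max(2)<60
    for mask,name in ((g,'black'),(im.min(2)>170,'white')):
        k=mask&(P[...,2]>(56 if name=='black' else 40))&(P[...,2]<(110 if name=='black' else 56))&(P[...,0]>250)&(P[...,0]<640)&(P[...,1]<0)&(P[...,1]>-420)
        nn,l,s,ce=cv2.connectedComponentsWithStats(k.astype(np.uint8))
        for i in range(1,nn):
            if s[i,4]>25: Q=P[l==i]; print(name,ce[i],s[i],Q.mean(0).round(),Q.min(0).round(),Q.max(0).round())
f=np.load("scene0.npz");cv2.imwrite("pics/c.png",np.hstack([cv2.resize(f['im'][150:250,220:320],(500,500),interpolation=2)]))
w=np.load("wrist0.npz")['im']; cv2.imwrite("pics/d.png",cv2.resize(w,None,fx=1,fy=1))
```

```text
scene 434 [566.61794543  68.93126732 119.74182529] [-0.48273953 -0.14431117  0.86379212] 16.643619988020784
white [310.17869416 179.51202749] [293 164  35  30 291] [ 527. -218.   50.] [ 490. -322.   40.] [ 578. -136.   55.]
side 496 [581.64867314  42.1601314  119.66203958] [-0.48663555 -0.13018436  0.86385061] 14.977011930499309
black [246.2173913  232.36521739] [243 224   8  18 115] [ 534. -191.   82.] [ 525. -198.   56.] [ 544. -178.  103.]
black [249.42857143 252.84920635] [246 243   8  21 126] [ 546. -289.   83.] [ 537. -294.   56.] [ 554. -273.  103.]
black [288.  264.5] [287 255   3  20  54] [ 637. -334.   83.] [ 634. -340.   56.] [ 640. -327.  109.]
white [247.85196375 256.91691843] [233 234  33  41 662] [ 540. -254.   49.] [ 494. -327.   40.] [ 584. -141.   54.]
```

View pics/w.png

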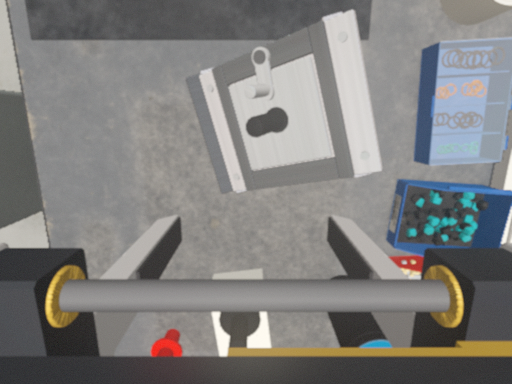

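The wrist picture shows the cradle clearly: face corners near (187,78), (352,12), (380,172) and (222,192), the tab pivot at (261,57), the peg from about (262,75) to (255,90), and the knob top at (258,125). The tab still lies over the plate, near angle 0.

```bash
cat >> h.py <<'E'
def frame(yaw):
    c,s=np.cos(yaw),np.sin(yaw); a,b=np.cos(np.pi/6),.5
    return np.array([[a*c,a*s,b],[-s,c,0],[-b*c,-b*s,a]]) # rows x,y,z of face
E
python3 - <<'E'
from h import *
f=np.load("wrist0.npz"); P=pts(f['d'],f); im=f['im']
X=P[5:200,180:390]; ok=(X[...,2]>60)&(X[...,2]<175)&(X[...,0]<680)
from scipy.optimize import least_squares
Q=X[ok]
# plane fit for the end strips + plate: robust
c0=np.array([575,57,115.]);
for yaw in np.radians([15.5]):
    F=frame(yaw); q=(Q-c0)@F.T; h=np.histogram(q[:,2],bins=np.arange(-20,25,1)); print(list(zip(h[1].round(),h[0])))
k=np.abs(q[:,2])<9
c,sz,an=cv2.minAreaRect(q[k][:,:2].astype(np.float32)); print(c,sz,an,k.sum())
r=cv2.boxPoints((c,sz,an)); print(r)
# plate bright pixels
g=cv2.cvtColor(X.astype(np.float32)*0+im[5:200,180:390],cv2.COLOR_BGR2GRAY) if 0 else cv2.cvtColor(im,cv2.COLOR_BGR2GRAY)[5:200,180:390]
qq=(X-c0)@F.T
k=ok&(np.abs(qq[...,2])<9)
top=ok&(qq[...,2]>40)&(qq[...,2]<50); print('knobtop',top.sum(),X[top].mean(0),qq[top].mean(0), X[top].ptp(0) if hasattr(X,'ptp') else '')
peg=ok&(qq[...,2]>25)&(qq[...,2]<40); nn,l,s,ce=cv2.connectedComponentsWithStats(peg.astype(np.uint8))
for i in range(1,nn):
  if s[i,4]>8: print(ce[i]+[180,5],s[i,4],qq[l==i].mean(0))
E
```

```text
[(np.int64(-20), np.int64(0)), (np.int64(-19), np.int64(0)), (np.int64(-18), np.int64(0)), (np.int64(-17), np.int64(0)), (np.int64(-16), np.int64(0)), (np.int64(-15), np.int64(0)), (np.int64(-14), np.int64(0)), (np.int64(-13), np.int64(0)), (np.int64(-12), np.int64(8)), (np.int64(-11), np.int64(7)), (np.int64(-10), np.int64(12)), (np.int64(-9), np.int64(28)), (np.int64(-8), np.int64(38)), (np.int64(-7), np.int64(64)), (np.int64(-6), np.int64(61)), (np.int64(-5), np.int64(76)), (np.int64(-4), np.int64(39)), (np.int64(-3), np.int64(113)), (np.int64(-2), np.int64(1137)), (np.int64(-1), np.int64(3385)), (np.int64(0), np.int64(1774)), (np.int64(1), np.int64(363)), (np.int64(2), np.int64(231)), (np.int64(3), np.int64(1185)), (np.int64(4), np.int64(4866)), (np.int64(5), np.int64(5697)), (np.int64(6), np.int64(2086)), (np.int64(7), np.int64(205)), (np.int64(8), np.int64(60)), (np.int64(9), np.int64(201)), (np.int64(10), np.int64(249)), (np.int64(11), np.int64(132)), (np.int64(12), np.int64(58)), (np.int64(13), np.int64(18)), (np.int64(14), np.int64(19)), (np.int64(15), np.int64(21)), (np.int64(16), np.int64(15)), (np.int64(17), np.int64(14)), (np.int64(18), np.int64(19)), (np.int64(19), np.int64(13)), (np.int64(20), np.int64(21)), (np.int64(21), np.int64(19)), (np.int64(22), np.int64(19)), (np.int64(23), np.int64(17))]
(0.8203582763671875, 11.841358184814453) (148.66371154785156, 127.6345443725586) 0.12886357307434082 21408
[[-73.65485   75.49129 ]
 [-73.36778  -52.142933]
 [ 75.29556  -51.80857 ]
 [ 75.0085    75.82565 ]]
knobtop 360 [550.7785661   62.76887586 155.14499826] [ 1.19414445 12.03196112 45.66601148] 
[253.60098522  91.5270936 ] 203 [ 0.19616328 37.71440162 33.68617273]
[268.55491329 122.23699422] 173 [ 5.50449701 12.35250505 32.5868832 ]
```

```bash
cat >> h.py <<'E'
F=frame(np.radians(15.6)); C=np.array([575,57,115.])+F.T@np.array([.8,11.9,-.4])
def W(x,y,z): return C+F.T@np.array([x,y,z],float)
def Rt(spin=0):  # tool pointing into face, jaws along face x turned by spin (deg) about face z
    B=R.from_matrix(R.from_euler('xyz',manip.read_state()['eef_rot']).as_matrix())
    a=np.radians(spin); z=np.cos(a)*F[0]+np.sin(a)*F[1]; x=-F[2]
    M=np.stack([x,np.cross(z,x),z],1); M2=np.stack([x,-np.cross(z,x),-z],1)
    return min((R.from_matrix(M),R.from_matrix(M2)),key=lambda r:(r*B.inv()).magnitude())
def go(p,r=None,show=True):
    s=manip.read_state(); B=R.from_euler('xyz',s['eef_rot']); d=np.array(p)-s['eef_pos']
    w=np.degrees((r*B.inv()).as_rotvec()) if r is not None else np.zeros(3)
    n=int(max(np.ceil(np.abs(d).max()/50),np.ceil(np.linalg.norm(d)/50),np.ceil(np.linalg.norm(w)/8.5),1))
    print('t',round(s['clock'],2),'F',s['wrist_force'].round(1),'gap',round(s['finger_gap'],1),'total',d.round(1),w.round(2),'| n',n,'row',(d/n).round(1),(w/n).round(2)); return n
def facepos():
    s=manip.read_state(); print('face xyz',(F@(s['eef_pos']-C)).round(1),'F face',(F@s['wrist_force']).round(1))
E
python3 - <<'E'
from h import *
print(C, W(0,26,34), manip.read_state()['eef_rot'])
s=manip.read_state();print(R.from_euler('xyz',s['eef_rot']).as_matrix().round(2))
go(W(0,26,90),Rt())
E
```

```text
[572.65978525  68.70173163 115.05358984] [549.29410628  89.17232141 144.49845357] [3.07102656 1.56993406 3.07102908]
[[-0. -0.  1.]
 [ 0.  1.  0.]
 [-1.  0. -0.]]
t 0.15 F [ 0.3  0.6 -1. ] gap 93.7 total [-27.5  81.6 -31. ] [  4.09 -29.86  15.24] | n 4 row [-6.9 20.4 -7.8] [ 1.02 -7.47  3.81]
```

Emit:
jog_arm(
  moves=[
    [[-6.9, 20.4, -7.8, 1.02, -7.47, 3.81], [-6.9, 20.4, -7.8, 1.02, -7.47, 3.81], [-6.9, 20.4, -7.8, 1.02, -7.47, 3.81], [-6.9, 20.4, -7.8, 1.02, -7.47, 3.81], [0, 0, 0, 0, 0, 0]],
  ],
  gripper=-0.1,
)

```text
clock: 0.65
eef_pos: [520.3, 83.4, 190.0]
eef_rot: [-0.005, 1.036, 0.272]
wrist_force: [0.6, -1.2, 0.6]
finger_gap: 57.3
```

Run:
```python
from h import *
facepos(); go(W(0,26,90),Rt()); go(W(0,26,34),Rt())
im,d,p=cam("wrist"); P=pts(d,p); np.savez("w1.npz",im=im,d=d,**{k:np.array(v) for k,v in p.items()})
q=(P-C)@F.T
for nm,lo,hi in (("peg/knob",26,39),("top",42,50)):
    k=(q[...,2]>lo)&(q[...,2]<hi)&(np.abs(q[...,0])<40)&(np.abs(q[...,1])<60)
    nn,l,s,ce=cv2.connectedComponentsWithStats(k.astype(np.uint8))
    for i in range(1,nn):
        if s[i,4]>20: print(nm,ce[i],s[i,4],np.median(q[l==i],0),q[l==i].min(0),q[l==i].max(0))
k=(abs(q[...,2])<9)&(np.abs(q[...,0])<90)&(np.abs(q[...,1])<90); print(cv2.minAreaRect(q[k][:,:2].astype(np.float32)))
cv2.imwrite("pics/w1.png",im)
```

```text
face xyz [-2.8 28.2 88.1] F face [ 0.6 -1.3  0.4]
t 0.65 F [ 0.6 -1.2  0.6] gap 57.3 total [ 2.1 -1.7  3. ] [-0.03  0.67 -0.23] | n 1 row [ 2.1 -1.7  3. ] [-0.03  0.67 -0.23]
t 0.65 F [ 0.6 -1.2  0.6] gap 57.3 total [ 29.    5.8 -45.5] [-0.03  0.67 -0.23] | n 2 row [ 14.5   2.9 -22.7] [-0.02  0.33 -0.11]
peg/knob [254.45962733 213.07453416] 161 [-2.62609124 27.99997463 36.40441175] [-7.23091519 21.32236653 26.45663517] [ 2.58047945 31.35172627 38.04100708]
peg/knob [255.43801653 237.79338843] 121 [-1.72752755  7.14979339 32.74231775] [-8.89314066  0.94656258 26.16950149] [ 6.4282053   8.67039904 38.99744688]
top [255.81460674 251.41573034] 356 [-1.21267804  1.78415521 46.99502174] [-8.6410405  -7.16581686 42.027927  ] [ 6.38305066  8.32208131 48.45287202]
((-0.5848007202148438, 9.298656463623047), (150.58709716796875, 112.17801666259766), 0.9232313632965088)
```

View pics/w1.png

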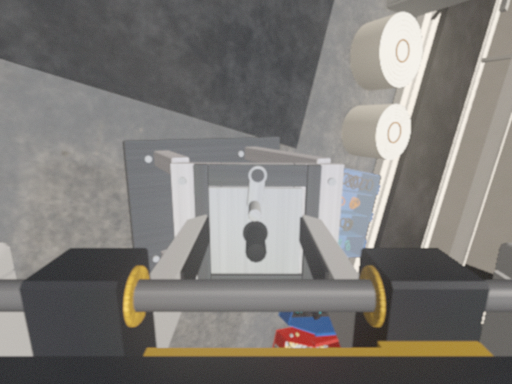

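The peg's top shows at (256,230) and the knob's at (256,251), both between the jaws. By depth the peg stands at about face (-2.4, 27) and the knob at (-1.2, 1).

```bash
sed -i 's/np.array(\[.8,11.9,-.4\])/np.array([-.4,12.9,-.4])/' h.py
python3 - <<'E'
from h import *
facepos(); go(W(-1,26.3,33),Rt())
E
```

```text
face xyz [ 0.3 26.2 88.9] F face [ 0.5 -0.5  0.5]
t 0.7 F [ 0.3 -0.4  0.7] gap 53.2 total [ 25.8   7.3 -49.1] [-0.02  0.59 -0.12] | n 2 row [ 12.9   3.6 -24.5] [-0.01  0.3  -0.06]
```

Emit:
jog_arm(
  moves=[
    [[9, 2.5, -17, 0, 0.3, 0], [9, 2.5, -17, 0, 0.3, 0], [6, 1.8, -11, 0, 0, 0], [0, 0, 0, 0, 0, 0]],
  ],
)

```text
clock: 1.1
eef_pos: [550.7, 88.3, 148.9]
eef_rot: [0.003, 1.051, 0.273]
wrist_force: [0.4, -1.3, 0.6]
finger_gap: 41.9
```

Run:
```python
from h import *
facepos(); go(W(-1,26.3,33),Rt())
```

```text
face xyz [ 4.3 23.8 37.3] F face [ 0.3 -1.3  0.5]
t 1.1 F [ 0.4 -1.3  0.6] gap 41.9 total [-3.1  1.7 -6.4] [-0.03 -0.22  0.12] | n 1 row [-3.1  1.7 -6.4] [-0.03 -0.22  0.12]
```

Emit:
jog_arm(
  moves=[
    [[-3.1, 1.7, -6.4, 0, 0, 0], [-0.5, 0.4, -0.5, 0, 0, 0]],
  ],
)

```text
clock: 1.3
eef_pos: [547.9, 89.9, 142.7]
eef_rot: [0.004, 1.052, 0.272]
wrist_force: [-1.4, -0.2, 1.3]
finger_gap: 42.3
```

Emit:
jog_arm(
  moves=[
    [[0, 0, 0, 0, 0, 0], [0, 0, 0, 0, 0, 0], [0, 0, 0, 0, 0, 0], [0, 0, 0, 0, 0, 0], [0, 0, 0, 0, 0, 0]],
  ],
  gripper=-1,
  squeeze=8,
)

```text
clock: 1.8
eef_pos: [548.1, 89.7, 144.5]
eef_rot: [0.003, 1.05, 0.271]
wrist_force: [-0.3, 0.1, -1.9]
finger_gap: 9.4
```

Run:
```python
from h import *
facepos(); 
# arc steps in world about pivot (0,52)
prev=np.array([0,26.])
for a in np.radians([15,30,45,60,75,90,97]):
    q=np.array([-26*np.sin(a),52-26*np.cos(a)]); print((F.T@np.r_[q-prev,0]).round(1)); prev=q
```

```text
face xyz [ 0.3 25.9 34.6] F face [-1.1  0.2 -1.5]
[-5.9 -0.7 -3.4]
[-5.9  1.  -3.1]
[-5.6  2.7 -2.7]
[-4.9  4.2 -2.1]
[-3.9  5.4 -1.3]
[-2.5  6.3 -0.4]
[-0.7  3.1  0.1]
```

Emit:
jog_arm(
  moves=[
    [[-5.9, -0.7, -3.4, 0, 0, 0], [-5.9, 1.0, -3.1, 0, 0, 0], [-5.6, 2.7, -2.7, 0, 0, 0], [0, 0, 0, 0, 0, 0]],
  ],
)

```text
clock: 2.2
eef_pos: [531.8, 92.4, 136.5]
eef_rot: [0.0, 1.044, 0.267]
wrist_force: [1.3, 1.3, -3.5]
finger_gap: 9.6
```

Run:
```python
from h import *
facepos(); [go(W(-26*np.sin(a),52-26*np.cos(a),34.6)) for a in np.radians([60,78,96])]
```

```text
face xyz [-16.6  32.8  35.1] F face [-0.4  0.9 -3.8]
t 2.2 F [ 1.3  1.3 -3.5] gap 9.6 total [-6.4  4.7 -3.4] [0. 0. 0.] | n 1 row [-6.4  4.7 -3.4] [0. 0. 0.]
t 2.2 F [ 1.3  1.3 -3.5] gap 9.6 total [-10.9  11.3  -4.8] [0. 0. 0.] | n 1 row [-10.9  11.3  -4.8] [0. 0. 0.]
t 2.2 F [ 1.3  1.3 -3.5] gap 9.6 total [-13.4  19.   -5. ] [0. 0. 0.] | n 1 row [-13.4  19.   -5. ] [0. 0. 0.]
```

Emit:
jog_arm(
  moves=[
    [[-6.4, 4.7, -3.4, 0, 0, 0], [-4.5, 6.6, -1.6, 0, 0, 0], [-2.5, 7.7, -0.2, 0, 0, 0], [0, 0, 0, 0, 0, 0]],
  ],
)

```text
clock: 2.6
eef_pos: [519.2, 112.3, 132.7]
eef_rot: [-0.003, 1.038, 0.262]
wrist_force: [6.3, 0.6, -2.3]
finger_gap: 9.9
```

Run:
```python
from h import *
facepos(); go(W(-26*np.sin(1.68),52-26*np.cos(1.68),34.6))
```

```text
face xyz [-24.4  55.4  35.2] F face [ 4.3 -1.1 -5.2]
t 2.6 F [ 6.3  0.6 -2.3] gap 9.9 total [-0.8 -0.8 -1.2] [0. 0. 0.] | n 1 row [-0.8 -0.8 -1.2] [0. 0. 0.]
```

Emit:
jog_arm(
  moves=[
    [[0, 0, 0, 0, 0, 0], [0, 0, 0, 0, 0, 0], [0, 0, 0, 0, 0, 0]],
  ],
  gripper=-0.3,
)

```text
clock: 2.9
eef_pos: [517.7, 113.4, 131.8]
eef_rot: [-0.002, 1.041, 0.265]
wrist_force: [0.0, -0.0, 0.8]
finger_gap: 30.1
```

Emit:
jog_arm(
  moves=[
    [[-14, -4, 26, 0, 0, 0], [-14, -4, 26, 0, 0, 0], [0, 0, 0, 0, 0, 0]],
  ],
)

```text
clock: 3.2
eef_pos: [487.8, 105.3, 183.5]
eef_rot: [-0.001, 1.045, 0.266]
wrist_force: [0.5, -0.4, 0.3]
finger_gap: 32.6
```

Run:
```python
from h import *
facepos(); go(W(0,0,85),Rt())
im,d,p=cam("wrist"); P=pts(d,p); q=(P-C)@F.T
for nm,lo,hi in (("peg",28,39),("top",42,50)):
    k=(q[...,2]>lo)&(q[...,2]<hi)&(np.abs(q[...,0])<50)&(np.abs(q[...,1])<70)
    nn,l,s,ce=cv2.connectedComponentsWithStats(k.astype(np.uint8))
    for i in range(1,nn):
        if s[i,4]>20: print(nm,ce[i],s[i,4],np.median(q[l==i],0),q[l==i].min(0),q[l==i].max(0))
```

```text
face xyz [-26.8  57.   95.3] F face [ 0.5 -0.6  0. ]
t 3.2 F [ 0.5 -0.4  0.3] gap 32.6 total [ 42.6 -47.3   4.5] [-0.02  0.12  0.33] | n 2 row [ 21.3 -23.6   2.3] [-0.01  0.06  0.16]
peg [257.56666667 212.16      ] 150 [-24.06055892  55.12427392  36.34866683] [-28.73723091  49.15360255  28.06105348] [-19.90160755  58.88599844  38.31537925]
peg [280.75       269.23333333] 60 [-5.36867371  4.58035085 33.05955877] [-8.02257418 -0.72644852 28.04334845] [-1.65444286  6.93061058 38.87395002]
top [283.7804878 275.7804878] 41 [-3.82195409  5.50458745 45.55690288] [-6.80919751  3.02047305 42.3395787 ] [-1.46793206  6.93360627 48.11743742]
```

The tab is aside: the peg stands at face (-24, 55), an angle of about 1.7 rad. Next is the knob.

Emit:
jog_arm(
  moves=[
    [[21, -23.5, 2, 0, 0, 0.2], [21.6, -23.8, 2.5, 0, 0.1, 0.1], [0, 0, 0, 0, 0, 0]],
  ],
  gripper=0.1,
)

```text
clock: 3.55
eef_pos: [531.7, 57.2, 183.8]
eef_rot: [0.002, 1.05, 0.275]
wrist_force: [-0.3, -0.0, -0.5]
finger_gap: 50.9
```

Run:
```python
from h import *
facepos(); go(W(0,0,30),Rt())
```

```text
face xyz [-1.3 -1.1 80.8] F face [-0.5  0.1 -0.3]
t 3.55 F [-0.3 -0.  -0.5] gap 50.9 total [ 25.2   8.2 -43.4] [-0.01 -0.18 -0.08] | n 2 row [ 12.6   4.1 -21.7] [-0.01 -0.09 -0.04]
```

Emit:
jog_arm(
  moves=[
    [[9, 2.8, -15, 0, 0, 0], [9, 2.8, -15, 0, 0, 0], [6, 2.2, -11, 0, 0, 0], [0, 0, 0, 0, 0, 0]],
  ],
)

```text
clock: 3.95
eef_pos: [555.3, 65.4, 136.0]
eef_rot: [0.005, 1.056, 0.276]
wrist_force: [-0.0, 0.4, 0.8]
finger_gap: 51.8
```

Run:
```python
from h import *
facepos(); go(W(0,0,30),Rt())
```

```text
face xyz [-3.6  0.5 26.9] F face [0.5 0.4 0.7]
t 3.95 F [-0.   0.4  0.8] gap 51.8 total [ 1.6 -0.   4.5] [-0.01 -0.55  0.07] | n 1 row [ 1.6 -0.   4.5] [-0.01 -0.55  0.07]
```

Emit:
jog_arm(
  moves=[
    [[1.6, 0, 4, 0, -0.4, 0], [0, 0, 0, 0, 0, 0]],
  ],
)

```text
clock: 4.15
eef_pos: [556.3, 65.8, 139.3]
eef_rot: [0.003, 1.051, 0.274]
wrist_force: [0.3, 0.6, -0.1]
finger_gap: 51.5
```

Emit:
jog_arm(
  moves=[
    [[0, 0, 0, 0, 0, 0], [0, 0, 0, 0, 0, 0], [0, 0, 0, 0, 0, 0], [0, 0, 0, 0, 0, 0], [0, 0, 0, 0, 0, 0]],
  ],
  gripper=-1,
  squeeze=30,
)

```text
clock: 4.65
eef_pos: [556.3, 65.8, 141.3]
eef_rot: [0.001, 1.048, 0.272]
wrist_force: [1.2, 0.6, -0.2]
finger_gap: 15.3
```

Run:
```python
from h import *
facepos(); go(W(0,0,30),Rt()); go(W(0,0,60),Rt())
```

```text
face xyz [ 0.   0.6 30.9] F face [ 1.1  0.3 -0.8]
t 4.65 F [ 1.2  0.6 -0.2] gap 15.3 total [ 0.6 -0.5 -0.8] [-0.01 -0.07  0.06] | n 1 row [ 0.6 -0.5 -0.8] [-0.01 -0.07  0.06]
t 4.65 F [ 1.2  0.6 -0.2] gap 15.3 total [-13.8  -4.5  25.2] [-0.01 -0.07  0.06] | n 1 row [-13.8  -4.5  25.2] [-0.01 -0.07  0.06]
```

Emit:
jog_arm(
  moves=[
    [[-2.4, -0.7, 4.3, 0, 0, 0], [-4.8, -1.3, 8.7, 0, 0, 0], [-9.6, -2.7, 17.3, 0, 0, 0], [-9.6, -2.7, 17.3, 0, 0, 0], [-9.6, -2.7, 17.3, 0, 0, 0]],
  ],
)

```text
clock: 5.15
eef_pos: [516.9, 55.3, 206.9]
eef_rot: [0.004, 1.054, 0.275]
wrist_force: [-0.3, -0.4, -0.8]
finger_gap: 15.3
```

Run:
```python
from h import *
facepos(); s=manip.read_state(); print(s['wrist_force'])
y=np.radians(15.6)
M=np.array([[0,-np.sin(0)*0,0]])
def down(yaw): # tool down, jaw along (cos yaw, sin yaw)
    x=np.array([0,0,-1.]); z=np.array([np.cos(yaw),np.sin(yaw),0]); return R.from_matrix(np.stack([x,np.cross(z,x),z],1))
go((440,270,150),down(y))
im,d,p=cam("wrist"); cv2.imwrite("pics/w2.png",im)
```

```text
face xyz [ -2.5   1.1 108.2] F face [-0.7 -0.3 -0.5]
[-0.26549964 -0.41399838 -0.80745565]
t 5.15 F [-0.3 -0.4 -0.8] gap 15.3 total [-76.9 214.7 -56.9] [-8.05 28.47  0.07] | n 5 row [-15.4  42.9 -11.4] [-1.61  5.69  0.01]
```

View pics/w2.png

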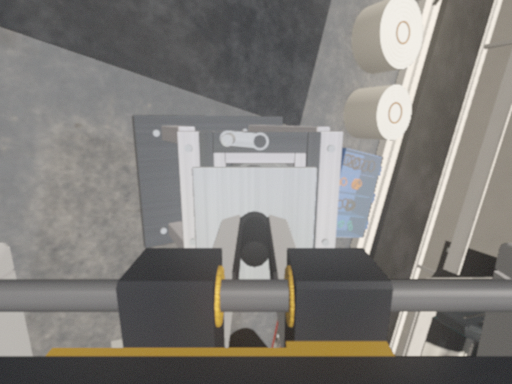

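The plate has left its recess, held by the knob (212–320 across in the picture), and the tab lies aside at (245,140). I'll carry it to the clear bench area.

Emit:
jog_arm(
  moves=[
    [[-20, 42, 5, -1.6, 5.7, 0], [-20, 44, 0, -1.6, 5.7, 0], [-18, 44, -10, -1.6, 5.7, 0], [-18, 44, -30, -1.6, 5.7, 0], [-10, 44, -30, -1.6, 5.7, 0]],
  ],
)

```text
clock: 5.7
eef_pos: [431.3, 264.7, 155.7]
eef_rot: [-1.579, 1.56, -1.317]
wrist_force: [0.2, -0.8, -1.6]
finger_gap: 15.6
```

```bash
cat >> h.py <<'E'
def down(yaw):
    x=np.array([0,0,-1.]); z=np.array([np.cos(yaw),np.sin(yaw),0]); return R.from_matrix(np.stack([x,np.cross(z,x),z],1))
Y=np.radians(15.6)
E
python3 - <<'E'
from h import *
s=manip.read_state(); print(s['eef_pos'],s['wrist_force']);go((430,290,60),down(Y))
E
```

```text
[431.33328564 264.67241548 155.69056264] [ 0.24725323 -0.77184746 -1.55495872]
t 5.7 F [ 0.2 -0.8 -1.6] gap 15.6 total [ -1.3  25.3 -95.7] [0.62 0.17 0.57] | n 2 row [ -0.7  12.7 -47.8] [0.31 0.08 0.29]
```

Emit:
jog_arm(
  moves=[
    [[0, 9, -34, 0.2, 0, 0.2], [-1, 9, -34, 0.2, 0, 0.2], [0, 8, -26, 0.2, 0, 0.2], [0, 0, -10, 0, 0, 0], [0, 0, 0, 0, 0, 0]],
  ],
)

```text
clock: 6.2
eef_pos: [427.1, 295.5, 44.1]
eef_rot: [-2.735, 1.564, -2.456]
wrist_force: [-0.4, -0.2, -0.8]
finger_gap: 15.1
```

Run:
```python
from h import *
s=manip.read_state(); print(s['eef_pos'],s['wrist_force']);go((430,290,32),down(Y))
```

```text
[427.10098478 295.54902161  44.08847879] [-0.3559092  -0.18394487 -0.76962115]
t 6.2 F [-0.4 -0.2 -0.8] gap 15.1 total [  2.9  -5.5 -12.1] [ 0.24 -0.3  -0.39] | n 1 row [  2.9  -5.5 -12.1] [ 0.24 -0.3  -0.39]
```

Emit:
jog_arm(
  moves=[
    [[0, 0, -5, 0.2, -0.3, 0], [0, 0, -4, 0, 0, 0], [0, 0, -2, 0, 0, 0], [0, 0, 0, 0, 0, 0]],
  ],
)

```text
clock: 6.6
eef_pos: [429.0, 295.2, 36.1]
eef_rot: [0.092, 1.565, 0.369]
wrist_force: [-1.1, -0.5, -1.8]
finger_gap: 15.7
```

Emit:
jog_arm(
  moves=[
    [[0, 0, -1, 0, 0, 0], [0, 0, -1, 0, 0, 0], [0, 0, 0, 0, 0, 0]],
  ],
)

```text
clock: 6.9
eef_pos: [429.6, 295.3, 35.0]
eef_rot: [0.123, 1.563, 0.4]
wrist_force: [0.3, -0.0, -1.6]
finger_gap: 15.5
```

Emit:
jog_arm(
  moves=[
    [[0, 0, -2, 0, 0, 0], [0, 0, -2, 0, 0, 0], [0, 0, 0, 0, 0, 0]],
  ],
)

```text
clock: 7.2
eef_pos: [429.9, 295.4, 31.3]
eef_rot: [0.132, 1.563, 0.409]
wrist_force: [-0.9, -1.2, 2.6]
finger_gap: 15.5
```

Emit:
jog_arm(
  moves=[
    [[0, 0, -1.5, 0, 0, 0], [0, 0, -1.5, 0, 0, 0], [0, 0, 0, 0, 0, 0]],
  ],
)

```text
clock: 7.5
eef_pos: [430.1, 295.6, 31.5]
eef_rot: [0.122, 1.562, 0.399]
wrist_force: [0.7, 0.2, -2.0]
finger_gap: 15.5
```

Emit:
jog_arm(
  moves=[
    [[0, 0, -2, 0, 0, 0], [0, 0, 0, 0, 0, 0], [0, 0, 0, 0, 0, 0]],
  ],
)

```text
clock: 7.8
eef_pos: [430.5, 295.9, 31.1]
eef_rot: [0.142, 1.561, 0.419]
wrist_force: [-0.3, 0.0, -0.0]
finger_gap: 15.7
```

Run:
```python
from h import *
s=manip.read_state(); print(s['eef_pos'],s['wrist_force'],s['moment'])
```

```text
[430.5455238  295.91069919  31.13894928] [-0.29042317  0.02748094 -0.00476555] [-0.07487965  0.03828858  0.02485609]
```

Emit:
jog_arm(
  moves=[
    [[0, 0, 0, 0, 0, 0], [0, 0, 0, 0, 0, 0], [0, 0, 0, 0, 0, 0], [0, 0, 0, 0, 0, 0]],
  ],
  gripper=0.0,
)

```text
clock: 8.2
eef_pos: [430.5, 295.9, 30.3]
eef_rot: [0.139, 1.561, 0.417]
wrist_force: [-0.0, 0.3, 0.2]
finger_gap: 43.9
```

Emit:
jog_arm(
  moves=[
    [[0, 0, 20, 0, 0, 0], [0, 0, 40, 0, 0, 0], [0, -30, 40, 0, 0, 0], [10, -45, 20, 0, 0, 0], [15, -45, 0, 0, 0, 0]],
  ],
)

```text
clock: 8.7
eef_pos: [453.5, 175.4, 153.4]
eef_rot: [-0.037, 1.563, 0.247]
wrist_force: [1.8, -0.7, -0.5]
finger_gap: 46.5
```

Run:
```python
from h import *
s=manip.read_state(); print(s['eef_pos'])
im,d,p=cam("wrist"); P=pts(d,p)
k=(P[...,2]<30)&(P[...,2]>2.5)&(P[...,0]>370)&(P[...,0]<490)&(P[...,1]>230)&(P[...,1]<360)
print(k.sum(),np.percentile(P[k][:,2],[5,50,95]),P[k].mean(0),cv2.minAreaRect(P[k][:,:2].astype(np.float32)))
go(C+F[2]*170,Rt())
Z=C+F[2]*170;print(Z)
```

```text
[453.53245048 175.42031273 153.41330222]
11221 [2.6205189  4.40377976 6.27035281] [430.85764915 292.16029941   4.40967159] ((429.99859619140625, 294.9775085449219), (120.00080871582031, 129.91067504882812), 0.015513523481786251)
t 8.75 F [ 1.6 -2.3  0.3] gap 47.0 total [  34.4 -123.5  109.2] [  8.18 -28.48  -0.46] | n 4 row [  8.6 -30.9  27.3] [ 2.05 -7.12 -0.12]
[489.52109935  46.52723977 261.67790848]
```

Run:
```python
from h import *
go(W(0,55,110),Rt())
```

```text
t 8.75 F [ 1.6 -2.3  0.3] gap 47.0 total [ 48.5 -62.4  57.2] [  8.18 -28.48  -0.46] | n 4 row [ 12.1 -15.6  14.3] [ 2.05 -7.12 -0.12]
```

Emit:
jog_arm(
  moves=[
    [[5, -5, 25, 2.05, -7.1, -0.1], [12, -16, 18, 2.05, -7.1, -0.1], [14, -20, 10, 2.05, -7.1, -0.1], [16, -20, 5, 2.05, -7.1, -0.1], [0, 0, 0, 0, 0, 0]],
  ],
  gripper=0.5,
)

```text
clock: 9.25
eef_pos: [504.6, 103.5, 212.5]
eef_rot: [-0.004, 1.029, 0.264]
wrist_force: [-0.5, 0.2, -0.3]
finger_gap: 70.3
```

Run:
```python
from h import *
facepos()
im,d,p=cam("wrist"); np.savez("w3.npz",im=im,d=d,**{k:np.array(v) for k,v in p.items()})
uv=proj(p,[W(0,0,-2),W(0,10,-2),W(41.5,41.5,0),W(-41.5,-41.5,0)]); print(uv)
u,v=uv[0].astype(int); c=im[max(v-90,0):v+90,u-110:u+110]; cv2.imwrite("pics/w3.png",cv2.resize(c,None,fx=3,fy=3,interpolation=2)); print(u-110,max(v-90,0))
```

```text
face xyz [  1.3  50.8 112.5] F face [-0.5  0.3 -0.1]
[[251.28381519 241.32543569]
 [251.23077867 231.95130797]
 [294.24951279 201.62534519]
 [211.01059401 280.15410177]]
141 151
```

View pics/w3.png

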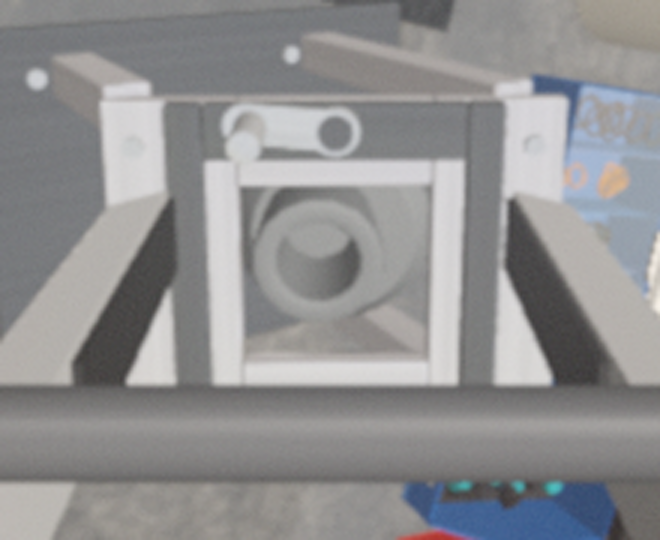

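The open mouth shows through the opening. In the crop the rim's centre is at about (320,259), with its outer edge spanning x 254–386 and the bore x 277–360, and the opening spans x 243–431, y 185–358.

Run:
```python
from h import *
f=np.load("w3.npz")
M=cv2.Rodrigues(f['rvec'])[0]; o=-M.T@f['tvec'].ravel()
def fp(cu,cv,z):
    r=M.T@np.array([((141+cu/3.)-f['cx'])/f['fx'],((151+cv/3.)-f['cy'])/f['fy'],1]); oo=F@(o-C); rr=F@r; return (oo+rr*(z-oo[2])/rr[2]).round(1)
print('rim',fp(320,259,-2)); [print(n,fp(a,b,0)) for n,a,b in (('openL',243,270),('openR',431,270),('openT',337,185),('openB',337,358))]
print([fp(a,b,6) for a,b in ((205,300),(467,300))])
# rim by edge: depth based
P=pts(f['d'],f); q=(P-C)@F.T
k=(abs(q[...,2]+2)<2.5)&(np.hypot(q[...,0],q[...,1])<31)&(abs(q[...,0])<30)&(abs(q[...,1])<30)
from scipy.optimize import least_squares
n,l,s,c=cv2.connectedComponentsWithStats(k.astype(np.uint8)); i=1+s[1:,4].argmax(); Q=q[l==i]; print(s[i],Q.mean(0),cv2.minEnclosingCircle(Q[:,:2].astype(np.float32)))
```

```text
rim [-3.6  4.3 -2. ]
openL [-29.    1.5   0. ]
openR [33.2  0.9  0. ]
openT [ 2.1 30.7  0. ]
openB [  1.9 -30.9   0. ]
[array([-41. ,  -6.2,   6. ]), array([44.4, -7.2,  6. ])]
[226 217  44  42 884] [-4.21062129  4.00448005 -2.05232084] ((-4.088685035705566, 3.3658668994903564), 22.003711700439453)
```

Run:
```python
from h import *
go((535,-190,235),down(np.radians(5)))
```

```text
t 9.3 F [0.1 0.6 0.8] gap 70.7 total [  30.6 -294.4   22.3] [ -5.36  30.42 -10.1 ] | n 6 row [  5.1 -49.1   3.7] [-0.89  5.07 -1.68]
```

Emit:
jog_arm(
  moves=[
    [[0, -30, 25, -0.8, 4.5, -1.5], [5, -45, 5, -0.8, 4.5, -1.5], [5, -45, 0, -0.8, 4.5, -1.5], [5, -45, 0, -0.8, 4.5, -1.5], [5, -45, 0, -0.8, 4.5, -1.5]],
  ],
)

```text
clock: 9.8
eef_pos: [522.1, -106.4, 244.6]
eef_rot: [0.099, 1.455, 0.233]
wrist_force: [0.5, -0.0, 0.2]
finger_gap: 70.3
```

Emit:
jog_arm(
  moves=[
    [[5, -45, 0, -0.8, 4.5, -1.5], [5, -45, 0, -0.8, 3.4, -1.1], [0, 0, 0, 0, 0, 0]],
  ],
)

```text
clock: 10.1
eef_pos: [532.8, -202.4, 243.5]
eef_rot: [-3.098, 1.528, -3.017]
wrist_force: [-0.7, 0.9, -0.1]
finger_gap: 70.5
```

Run:
```python
from h import *
go((535,-190,235),down(np.radians(5)))
im,d,p=cam("wrist"); np.savez("w4.npz",im=im,d=d,**{k:np.array(v) for k,v in p.items()})
P=pts(d,p); cv2.imwrite("pics/w4.png",im)
k=(P[...,2]>93)&(P[...,2]<112)&(P[...,0]>500)&(P[...,0]<590)&(P[...,1]<-140)&(P[...,1]>-340)
n,l,s,c=cv2.connectedComponentsWithStats(k.astype(np.uint8))
for i in range(1,n):
    if s[i,4]>40:
        t=np.median(P[l==i],0); near=(np.hypot(P[...,0]-t[0],P[...,1]-t[1])<40)&(abs(P[...,2]-55)<3.0)&(im.max(2)<80)
        print(c[i],s[i],t,cv2.minEnclosingCircle(P[l==i][:,:2].astype(np.float32)),'flange',near.sum(),cv2.minEnclosingCircle(P[near][:,:2].astype(np.float32)) if near.sum()>5 else '')
```

```text
t 10.1 F [-0.7  0.9 -0.1] gap 70.5 total [ 2.2 12.4 -8.5] [ 0.31 -2.45  0.35] | n 1 row [ 2.2 12.4 -8.5] [ 0.31 -2.45  0.35]
[260.18130312 166.40793201] [250 156  21  22 353] [ 530.72472238 -181.67288388  102.96287189] ((530.7789306640625, -182.39059448242188), 10.912862777709961) flange 0 
[263.73111782 254.50151057] [254 244  20  22 331] [ 542.96419419 -279.23667944  102.96227538] ((543.1762084960938, -281.3289794921875), 10.881073951721191) flange 0
```

View pics/w4.png

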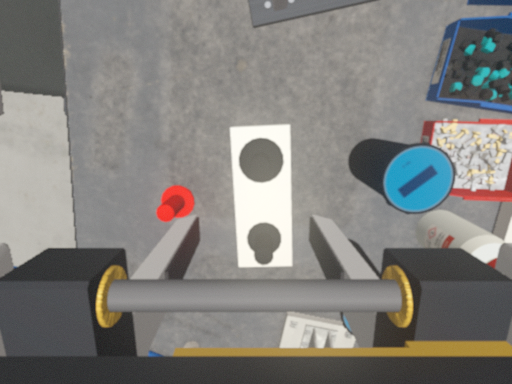

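The smaller stopper is the lower one in the picture, flange about 34 px wide at (264,240), handle top at about (543,-281). The other's flange is 44 px wide at (261,160). The red look-alike at (177,203) is left alone.

Run:
```python
from h import *
go((543,-281,150),down(np.radians(5)));
```

```text
t 10.15 F [-0.3 -0.1  0.2] gap 70.3 total [ 10.3 -80.7 -93.6] [ 0.26 -2.35  0.27] | n 3 row [  3.4 -26.9 -31.2] [ 0.09 -0.78  0.09]
```

Emit:
jog_arm(
  moves=[
    [[3.4, -30, -25, 0, -0.8, 0], [3.4, -30, -28, 0, -0.8, 0], [3.4, -20, -30, 0, -0.8, 0], [0, 0, -8, 0, 0, 0], [0, 0, 0, 0, 0, 0]],
  ],
  gripper=0.1,
)

```text
clock: 10.65
eef_pos: [544.8, -275.4, 150.9]
eef_rot: [-1.856, 1.566, -1.769]
wrist_force: [-0.0, 0.3, 0.9]
finger_gap: 51.8
```

Run:
```python
from h import *
print(manip.read_state()['eef_pos'])
go((543,-281,83),down(np.radians(5))); 
im,d,p=cam("wrist"); P=pts(d,p)
k=(P[...,2]>95)&(P[...,2]<110)&(abs(P[...,0]-543)<22)&(abs(P[...,1]+281)<22)
print(k.sum(),cv2.minEnclosingCircle(P[k][:,:2].astype(np.float32)) if k.sum() else '')
```

```text
[ 544.80468882 -275.40043686  150.91157195]
t 10.65 F [-0.   0.3  0.9] gap 51.8 total [ -1.8  -5.6 -67.9] [ 0.26 -0.05 -0.01] | n 2 row [ -0.9  -2.8 -34. ] [ 0.13 -0.03 -0.01]
678 ((542.93896484375, -281.236328125), 10.946066856384277)
```

Emit:
jog_arm(
  moves=[
    [[-1, -4, -6, 0.2, 0, 0], [-0.8, -1.6, -18, 0, 0, 0], [0, 0, -18, 0, 0, 0], [0, 0, -16, 0, 0, 0], [0, 0, -6, 0, 0, 0]],
  ],
)

```text
clock: 11.2
eef_pos: [546.4, -278.0, 93.1]
eef_rot: [-0.747, 1.56, -0.654]
wrist_force: [-0.0, -0.2, 0.4]
finger_gap: 51.6
```

Run:
```python
from h import *
print(manip.read_state()['eef_pos'])
go((543,-281,84),down(np.radians(5)));
```

```text
[ 546.35625262 -277.97892393   93.13816133]
t 11.2 F [-0.  -0.2  0.4] gap 51.6 total [-3.4 -3.  -9.1] [ 0.36  0.47 -0.32] | n 1 row [-3.4 -3.  -9.1] [ 0.36  0.47 -0.32]
```

Emit:
jog_arm(
  moves=[
    [[-3.4, -3, -6, 0.3, 0.4, -0.3], [0, 0, -2, 0, 0, 0], [0, 0, 0, 0, 0, 0]],
  ],
)

```text
clock: 11.5
eef_pos: [543.5, -280.7, 86.6]
eef_rot: [-0.68, 1.568, -0.591]
wrist_force: [-0.2, 0.0, 0.7]
finger_gap: 52.0
```

Run:
```python
from h import *
print(manip.read_state()['eef_pos'])
go((543,-281,84),down(np.radians(5)));
```

```text
[ 543.52668267 -280.73458719   86.62212195]
t 11.5 F [-0.2  0.   0.7] gap 52.0 total [-0.5 -0.3 -2.6] [ 0.1   0.14 -0.06] | n 1 row [-0.5 -0.3 -2.6] [ 0.1   0.14 -0.06]
```

Emit:
jog_arm(
  moves=[
    [[-0.5, -0.3, -2, 0, 0, 0], [0, 0, 0, 0, 0, 0], [0, 0, 0, 0, 0, 0], [0, 0, 0, 0, 0, 0], [0, 0, 0, 0, 0, 0]],
  ],
  gripper=-1,
  squeeze=30,
)

```text
clock: 12.0
eef_pos: [543.6, -281.4, 86.3]
eef_rot: [-0.659, 1.565, -0.571]
wrist_force: [1.2, 0.2, -1.4]
finger_gap: 21.5
```

Emit:
jog_arm(
  moves=[
    [[0, 0, 5, 0, 0, 0], [0, 0, 15, 0, 0, 0], [0, 0, 30, 0, 0, 0], [0, 0, 40, 0, 0, 0], [0, 0, 45, 0, 0, 0]],
  ],
)

```text
clock: 12.5
eef_pos: [541.0, -279.9, 222.9]
eef_rot: [2.555, 1.566, 2.644]
wrist_force: [0.2, -0.0, -0.2]
finger_gap: 21.7
```

Run:
```python
from h import *
s=manip.read_state(); print(s['eef_pos'])
im,d,p=cam("wrist"); P=pts(d,p); T=R.from_euler('xyz',s['eef_rot']).as_matrix(); q=(P-s['eef_pos'])@T   # tool coords
k=(q[...,0]<-16)&(q[...,0]>-26)&(abs(q[...,1])<16)&(abs(q[...,2])<11)
print(k.sum(),np.median(q[k],0),q[k].min(0),q[k].max(0),cv2.minEnclosingCircle(q[k][:,1:].astype(np.float32)))
go(W(-4,4,110),Rt())
```

```text
[ 540.9793742  -279.85472162  222.94681427]
1165 [-1.70345135e+01  6.58470648e-01  1.42272746e-02] [-25.98951996 -10.23849691 -10.99661949] [-16.01381625  11.05351528  10.88833519] ((0.16840910911560059, -0.0757908821105957), 13.609200477600098)
t 12.55 F [ 1.3 -0.5  7.8] gap 21.3 total [-28.9 338.5 -24.4] [  5.56 -29.2   10.37] | n 7 row [-4.1 48.4 -3.5] [ 0.79 -4.17  1.48]
```

Emit:
jog_arm(
  moves=[
    [[-4, 45, 6, 0.8, -4.2, 1.5], [-4, 48, 4, 0.8, -4.2, 1.5], [-4, 48, 0, 0.8, -4.2, 1.5], [-4, 48, 0, 0.8, -4.2, 1.5], [-4, 48, 0, 0.8, -4.2, 1.5]],
  ],
)

```text
clock: 13.05
eef_pos: [522.9, -41.0, 250.2]
eef_rot: [0.012, 1.171, 0.23]
wrist_force: [0.9, 0.8, 0.1]
finger_gap: 21.0
```

Run:
```python
from h import *
go(W(-4,4,110),Rt())
```

```text
t 13.05 F [0.9 0.8 0.1] gap 21.0 total [ -8.9  98.5 -42.5] [ 1.47 -6.92  3.02] | n 3 row [ -3.   32.8 -14.2] [ 0.49 -2.31  1.01]
```

Emit:
jog_arm(
  moves=[
    [[-4, 40, -5, 0.5, -2.3, 1], [-4, 38, -10, 0.5, -2.3, 1], [-1, 16, -16, 0.5, -2.2, 1], [0, 3, -8, 0, 0, 0], [0, 0, 0, 0, 0, 0]],
  ],
)

```text
clock: 13.55
eef_pos: [511.4, 64.0, 216.4]
eef_rot: [-0.001, 1.034, 0.279]
wrist_force: [-0.1, -0.9, -0.5]
finger_gap: 21.6
```

Run:
```python
from h import *
facepos(); go(W(-4,4,90),Rt())
s=manip.read_state()
im,d,p=cam("wrist"); cv2.imwrite("pics/w5.png",im[130:290,150:350].repeat(3,0).repeat(3,1)); np.savez("w5.npz",im=im,d=d,**{k:np.array(v) for k,v in p.items()})
print(s['wrist_force'],s['moment'])
```

```text
face xyz [ -0.3  11.  117.9] F face [-0.6 -0.9 -0.2]
t 13.55 F [-0.1 -0.9 -0.5] gap 21.6 total [ 12.2  -3.8 -26. ] [-0.17  0.73 -0.47] | n 1 row [ 12.2  -3.8 -26. ] [-0.17  0.73 -0.47]
[-0.13481842 -0.94838653 -0.46648197] [-0.09161566  0.27597107  0.02389854]
```

View pics/w5.png

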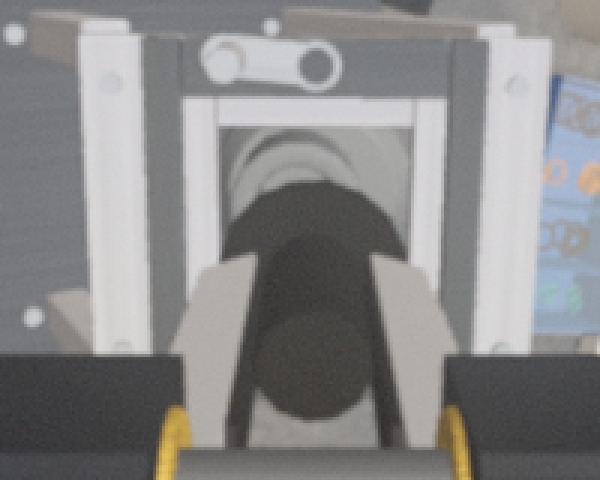

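The stopper is held straight, flange at about (315,230) in the crop, above the mouth, whose rim shows behind it at (290,170). The tab is aside at (270,62).

Emit:
jog_arm(
  moves=[
    [[6, -2, -13, -0.1, 0.4, -0.2], [6, -2, -13, -0.1, 0.3, -0.2], [0, 0, 0, 0, 0, 0]],
  ],
)

```text
clock: 13.9
eef_pos: [526.2, 56.6, 193.6]
eef_rot: [-0.004, 1.045, 0.265]
wrist_force: [0.4, -0.2, 0.1]
finger_gap: 21.6
```

Run:
```python
from h import *
facepos(); go(W(-4,4,72),Rt())
```

```text
face xyz [-1.1 -0.2 92.1] F face [ 0.3 -0.3 -0.1]
t 13.9 F [ 0.4 -0.2  0.1] gap 21.6 total [  6.1   6.  -18.8] [0.08 0.16 0.19] | n 1 row [  6.1   6.  -18.8] [0.08 0.16 0.19]
```

Emit:
jog_arm(
  moves=[
    [[2, 4, -7, 0.1, 0.1, 0.2], [2, 1, -7, 0, 0, 0], [1, 0.5, -3, 0, 0, 0], [0, 0, 0, 0, 0, 0]],
  ],
)

```text
clock: 14.3
eef_pos: [532.6, 61.1, 177.7]
eef_rot: [-0.001, 1.045, 0.27]
wrist_force: [0.1, -0.2, -0.8]
finger_gap: 22.0
```

Run:
```python
from h import *
facepos(); go(W(-4,4,70),Rt())
```

```text
face xyz [-2.7  2.4 74.5] F face [-0.4 -0.2 -0.7]
t 14.3 F [ 0.1 -0.2 -0.8] gap 22.0 total [ 0.7  1.8 -4.6] [-0.02  0.15  0.1 ] | n 1 row [ 0.7  1.8 -4.6] [-0.02  0.15  0.1 ]
```

Emit:
jog_arm(
  moves=[
    [[0.5, 2, -4, 0, 0.1, 0.1], [0, 0, 0, 0, 0, 0], [0, 0, 0, 0, 0, 0]],
  ],
)

```text
clock: 14.6
eef_pos: [533.1, 63.4, 173.8]
eef_rot: [0.0, 1.046, 0.273]
wrist_force: [0.1, -0.1, -0.6]
finger_gap: 21.3
```

Run:
```python
from h import *
facepos(); go(W(-4,4,62),Rt())
```

```text
face xyz [-3.7  4.5 70.6] F face [-0.2 -0.1 -0.5]
t 14.6 F [ 0.1 -0.1 -0.6] gap 21.3 total [ 4.   0.6 -7.6] [-0.03  0.07 -0.03] | n 1 row [ 4.   0.6 -7.6] [-0.03  0.07 -0.03]
```

Emit:
jog_arm(
  moves=[
    [[1.4, 0.3, -2.6, 0, 0, 0], [1.4, 0.3, -2.6, 0, 0, 0], [0, 0, 0, 0, 0, 0]],
  ],
)

```text
clock: 14.9
eef_pos: [536.2, 64.1, 168.5]
eef_rot: [-0.0, 1.045, 0.273]
wrist_force: [-0.6, -1.0, -0.9]
finger_gap: 21.7
```

Emit:
jog_arm(
  moves=[
    [[1.4, 0.3, -2.6, 0, 0, 0], [1.0, 0.2, -1.7, 0, 0, 0], [0, 0, 0, 0, 0, 0]],
  ],
)

```text
clock: 15.2
eef_pos: [538.9, 64.6, 163.7]
eef_rot: [-0.0, 1.045, 0.273]
wrist_force: [-0.4, -0.1, -0.1]
finger_gap: 21.4
```

Run:
```python
from h import *
facepos(); go(W(-4,4,58),Rt())
```

```text
face xyz [-3.6  4.2 59. ] F face [-0.4 -0.   0.1]
t 15.2 F [-0.4 -0.1 -0.1] gap 21.4 total [ 0.2 -0.1 -1. ] [-0.03  0.1  -0.03] | n 1 row [ 0.2 -0.1 -1. ] [-0.03  0.1  -0.03]
```

The tip is about 7 mm below the rim with no contact force, so it is in the bore. I'll carry on gently.

Emit:
jog_arm(
  moves=[
    [[1.4, 0.4, -2.7, 0, 0.1, 0], [1.4, 0.4, -2.6, 0, 0, 0], [0, 0, 0, 0, 0, 0]],
  ],
)

```text
clock: 15.5
eef_pos: [541.9, 65.4, 158.0]
eef_rot: [0.001, 1.047, 0.274]
wrist_force: [-0.4, -0.2, -0.4]
finger_gap: 21.5
```

Emit:
jog_arm(
  moves=[
    [[1.4, 0.4, -2.6, 0, 0, 0], [1.4, 0.4, -2.6, 0, 0, 0], [0, 0, 0, 0, 0, 0]],
  ],
)

```text
clock: 15.8
eef_pos: [545.0, 66.4, 152.2]
eef_rot: [0.001, 1.047, 0.274]
wrist_force: [-0.8, -0.3, -0.4]
finger_gap: 21.3
```

Run:
```python
from h import *
facepos(); s=manip.read_state(); print(F@s['moment']); go(W(-4,4,38),Rt())
```

```text
face xyz [-3.9  4.2 45.8] F face [-1.  -0.1  0.1]
[-0.02012319  0.25020611 -0.00130836]
t 15.8 F [-0.8 -0.3 -0.4] gap 21.3 total [ 3.7  0.8 -6.9] [-0.02 -0.02 -0.03] | n 1 row [ 3.7  0.8 -6.9] [-0.02 -0.02 -0.03]
```

Emit:
jog_arm(
  moves=[
    [[1.0, 0.25, -1.8, 0, 0, 0], [1.0, 0.25, -1.8, 0, 0, 0], [0, 0, 0, 0, 0, 0]],
  ],
)

```text
clock: 16.1
eef_pos: [547.2, 66.9, 148.3]
eef_rot: [0.001, 1.047, 0.274]
wrist_force: [-0.4, 0.5, 0.1]
finger_gap: 21.3
```

Emit:
jog_arm(
  moves=[
    [[1.0, 0.25, -1.8, 0, 0, 0], [0.5, 0.1, -0.9, 0, 0, 0], [0, 0, 0, 0, 0, 0]],
  ],
)

```text
clock: 16.4
eef_pos: [548.8, 67.3, 145.4]
eef_rot: [0.001, 1.047, 0.274]
wrist_force: [-0.2, -0.6, -1.0]
finger_gap: 21.0
```

Run:
```python
from h import *
facepos(); s=manip.read_state(); print(F@s['moment']); go(W(-4,4,34),Rt())
```

```text
face xyz [-3.9  4.  37.9] F face [-0.8 -0.5 -0.7]
[-0.06110688  0.2800097   0.04054451]
t 16.4 F [-0.2 -0.6 -1. ] gap 21.0 total [ 1.8  0.5 -3.5] [-0.02 -0.01 -0.03] | n 1 row [ 1.8  0.5 -3.5] [-0.02 -0.01 -0.03]
```

Emit:
jog_arm(
  moves=[
    [[1.0, 0.25, -1.7, 0, 0, 0], [0, 0, 0, 0, 0, 0]],
  ],
)

```text
clock: 16.6
eef_pos: [549.9, 67.6, 143.6]
eef_rot: [0.001, 1.047, 0.274]
wrist_force: [-0.1, 0.5, -0.8]
finger_gap: 21.6
```

Emit:
jog_arm(
  moves=[
    [[0.5, 0.13, -0.9, 0, 0, 0], [0, 0, 0, 0, 0, 0]],
  ],
)

```text
clock: 16.8
eef_pos: [550.5, 67.7, 142.6]
eef_rot: [0.001, 1.047, 0.274]
wrist_force: [-0.7, 0.3, -1.3]
finger_gap: 21.8
```

Emit:
jog_arm(
  moves=[
    [[0.5, 0.13, -0.9, 0, 0, 0], [0, 0, 0, 0, 0, 0]],
  ],
)

```text
clock: 17.0
eef_pos: [551.0, 67.9, 142.1]
eef_rot: [0.001, 1.047, 0.274]
wrist_force: [-3.0, -0.5, 1.8]
finger_gap: 21.9
```

Run:
```python
from h import *
facepos(); s=manip.read_state(); print(F@s['moment']); go(W(-4,4,34),Rt())
```

```text
face xyz [-3.6  4.  34. ] F face [-1.7  0.3  3.1]
[-0.02785108  0.48717936 -0.02623388]
t 17.0 F [-3.  -0.5  1.8] gap 21.9 total [-0.4 -0.1 -0.2] [-0.03  0.01 -0.04] | n 1 row [-0.4 -0.1 -0.2] [-0.03  0.01 -0.04]
```

Emit:
jog_arm(
  moves=[
    [[0.5, 0.13, -0.9, 0, 0, 0], [0, 0, 0, 0, 0, 0]],
  ],
)

```text
clock: 17.2
eef_pos: [551.1, 68.0, 142.2]
eef_rot: [0.001, 1.047, 0.274]
wrist_force: [0.1, -0.3, 0.5]
finger_gap: 21.5
```

Run:
```python
from h import *
facepos()
```

```text
face xyz [-3.4  4.1 34. ] F face [ 0.2 -0.4  0.4]
```

Emit:
jog_arm(
  moves=[
    [[0.8, 0.2, -1.4, 0, 0, 0], [0.5, 0.13, -0.9, 0, 0, 0]],
  ],
)

```text
clock: 17.4
eef_pos: [551.6, 68.2, 141.5]
eef_rot: [0.001, 1.047, 0.275]
wrist_force: [-28.2, -7.1, 26.2]
finger_gap: 22.1
```

Run:
```python
from h import *
facepos()
```

```text
face xyz [-3.2  4.2 33.1] F face [-12.1   0.7  37.2]
```

It meets a firm stop at the expected home depth, so I'll ease off and release.

Emit:
jog_arm(
  moves=[
    [[-0.7, -0.2, 0.6, 0, 0, 0], [0, 0, 0, 0, 0, 0]],
  ],
)

```text
clock: 17.6
eef_pos: [551.0, 67.9, 142.5]
eef_rot: [0.0, 1.046, 0.275]
wrist_force: [-0.4, -0.4, -0.3]
finger_gap: 21.3
```

Emit:
jog_arm(
  moves=[
    [[0, 0, 0, 0, 0, 0], [0, 0, 0, 0, 0, 0], [0, 0, 0, 0, 0, 0], [0, 0, 0, 0, 0, 0]],
  ],
  gripper=0.0,
)

```text
clock: 18.0
eef_pos: [551.3, 68.0, 142.1]
eef_rot: [0.0, 1.046, 0.275]
wrist_force: [0.6, -0.0, -1.2]
finger_gap: 46.4
```

Emit:
jog_arm(
  moves=[
    [[-5, -1.3, 9, 0, 0, 0], [-10, -2.7, 17, 0, 0, 0], [-14, -4, 26, 0, 0, 0], [-14, 20, 26, 0, 0, 0], [-5, 25, 10, 0, 0, 0]],
  ],
)

```text
clock: 18.5
eef_pos: [500.0, 103.2, 233.2]
eef_rot: [0.001, 1.049, 0.271]
wrist_force: [-0.1, -0.2, -0.2]
finger_gap: 47.6
```

Run:
```python
from h import *
facepos()
im,d,p=cam("wrist"); cv2.imwrite("pics/w6.png",im[90:290,110:390].repeat(2,0).repeat(2,1)); P=pts(d,p); q=(P-C)@F.T
r=np.hypot(q[...,0]+3.8,q[...,1]-4.2)
k=(r<11)&(q[...,2]>40); print('handle top',k.sum(),np.median(q[k],0), 'expect z 51')
k=(r<20)&(r>13)&(q[...,1]>8); print('flange top',k.sum(),np.median(q[k],0),'expect 3')
s,_,_=cam("scene"); sd,_,_=cam("side"); cv2.imwrite("pics/fin.png",np.hstack([cv2.resize(s[150:320,130:360],None,fx=1.7,fy=1.7),cv2.resize(sd[150:320,190:420],None,fx=1.7,fy=1.7)]))
```

```text
face xyz [  7.7  51.8 132.7] F face [-0.2 -0.2 -0.1]
handle top 441 [-4.42643724  5.94387613 51.00487005] expect z 51
flange top 301 [-2.37817804 17.42995571  3.12305741] expect 3
```

View pics/w6.png

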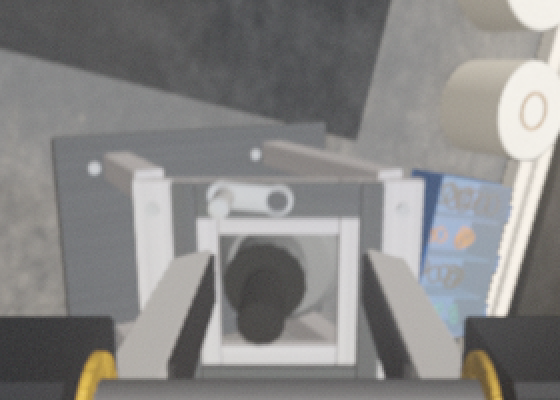

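View pics/fin.png

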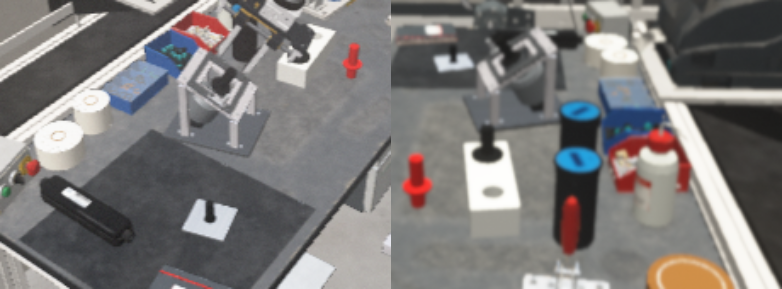

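The wrist crop shows the stopper seated at (265,285) and the tab aside at (250,198). The other crop shows the plate flat with its knob up at (210,215), the larger stopper still in the rack at (487,145), and the bystanders undisturbed.

```bash
python3 -c "
from cell import manip
s=manip.read_state(); print(s['clock'],s['wrist_force']); print(manip.sign_off())"
```

```text
18.65 [ 0.69800408  0.41256031 -0.54914046]
the job is handed in; nothing more can be done
None
```

The job is done and handed in at 18.7 s on the robot's clock.

- **Swing tab:** I turned it aside by its peg; by camera it stands at about 1.7 rad, beyond the 1.35 needed to clear the plate.
- **Cover plate:** I lifted it straight out of the recess by its knob. It lies knob up on the clear bench near x 430, y 295; the final picture shows it lying flat. My depth reading there was too noisy to confirm the flatness closely.
- **Stopper:** I found the mouth by eye, about 7 mm off the opening's centre, and lowered the smaller stopper in with almost no force until the flange met the rim. After release, depth readings put the flange top at face z 3.1 mm and the handle end at 51.0 mm; 3 and 51 were expected.
- **Firm push:** to confirm the seat I pressed once more and the force briefly reached about 37 N along the axis and 12 N sideways. That is firmer than I meant; I eased off straight away.
- **Everything else:** the gripper touches nothing, the wrist force is within about 1 N of zero, and the larger stopper and the other things look undisturbed.

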